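# Proof-pull a shutter spring on the long bench tester

## Robot

A 6-joint arm with a two-finger parallel gripper is mounted at the origin on the work surface. World frame = base frame: x ahead of the robot, y to its left, z up, the work surface at z = 0. Lengths are in m, angles in rad, forces in N, time in s.
With the tool pointing down it reaches from about 0.35 to 0.875 m from the base axis. Payload 4.2 kg.
Tool frame: the origin (TCP) lies at the very end of the fingers, on their centre line; the grasp point (between the pads) lies 19 mm behind it (tcp_to_grasp is the z of the grasp point in the tool frame, in m); z points along the fingers, x is the direction in which the jaws open and shut, and the axes are right-handed (so a half turn about z gives the same grasp; the last joint's range is limited). The gripper opens to 85 mm and grips with 20 to 120 N. Pads are 22 mm wide; open, the fingers measure 114 mm over their backs; the gripper's body (76 mm by 85 mm) begins 54 mm behind the grasp point. The pads swing forward as they close: fully open they stand 13 mm farther back than shut.
Start: joints at [-1.044, 0.385, 0.008, 0, -1.194, -0.259], TCP at [0.165, -0.603, 0.231] pointing down, gripper open.
Joint ranges: [-3.14, 3.14], [-1.21, 2.06], [-1.07, 1.41], [-3.16, 2.05], [-2.99, -0.16], [-3.1, 3.1]. Speed limits (rad/s): [2.79, 2.79, 3.14, 3.14, 3.14, 3.14].

## Interface

Orientations are given as a rotation vector (axis times angle).
In Python, from workcell import get_state, capture, hand_in, tcp_to_grasp gives the robot as it stands.
- The arm moves only by the tool play_rows, never from a script. Its argument "increments" is text: rows parted by semicolons, each of 6 numbers parted by spaces: the shift along the tool's x, y, z in m, then the turn, a rotation vector about the tool's x, y, z in degrees. In form: tx ty tz wx wy wz; .... A call has 1 to 20 rows; each row shifts and turns the commanded pose from where the row before left it, along the tool's axes as they then stand; what a row does not reach is not made up. A row lasts 1/12 s, in which the tool goes at most 41.7 mm and 7.16 degrees, less where a joint would pass 70% of its speed; a pose out of reach is approached as far as the arm can. A call is refused whole if a number of a shift passes 0.0417 or a number of a turn 7.16, either way. A call with a gripper value outside its range is refused whole. "jaw" is the opening in per cent of the stroke, from 0 (shut) to 100 (fully open), set as the call begins (left out, the last holds). The fingers move at their own pace and stop on an object; "squeeze" is the grip in N (left out, the last holds). Time passes only in rows, so rows that do not move let the fingers close. It gives the time, the measured TCP pose, the force and the opening at its end, in the units of the state.
- get_state(): the state, without advancing time (a new reading comes with each control period).
- capture(name): name is "side" or "top" or "wrist"; returns a dict with "frame" (384x512x3 uint8, red, green, blue), "fx", "fy", "cx", "cy" (pixels), "rvec" (rotation vector, rad) and "tvec" (3), from world to camera coordinates, as OpenCV has them. Camera axes: x right, y down, z forward; pixel columns grow to the right and rows downward; lengths in m; the calibration is good to about 2 mm. A picture is of the moment at which its call begins. There is no depth.
- hand_in(): hands the job in, once; it reports no verdict.
The state is a dict: "time_s": time; "joint_pos": joint angles; "qd": joint speeds; "tau": joint torques, N m; "ee_pos": TCP position; "orientation": TCP orientation; "contact_force": force on the tool from outside, world axes, zero at the start; "moment": the same for the moment, N m; "finger_gap": finger opening in m.
Only numpy, scipy, OpenCV 4.12 (cv2) and the standard library are available. Lean on these libraries where they do the work, as an engineer would, in place of code of your own. Each camera call takes 0.05 s, during which the arm holds its last target.

## Task

Proof the shutter spring in the long spring tester (the one with the round barrel and round upright handle): draw its handle straight out against the spring until it stands abreast of the marker clamped on the tester's edge and hold it there for about two seconds. Then let the handle go back fully home and release it. Leave the short tester with the square housing alone.

Things in the scene. Friction and masses are not known exactly. Their poses are not given: they have to be found in the camera images.
- long_grip (a point): Mid-grip of the long tester's handle: upright aluminium round post, 22 mm dia, top 95 mm above the bench, this point 68 mm up on its axis; pinch from above. It stands on a low carriage (40 x 34 mm, top 28 mm up) on a fixed 340 x 90 x 12 mm base plate. x points to the round spring barrel (top 68 mm up, 75 mm behind the post when home); the handle pulls straight out along -x, towards the robot.
- long_pull (a joint): How far the long tester's handle is drawn out, in m: 0 fully home, 0.11 at the end stop. A spring pulls it home: about 2.4 N at first, growing by 0.8 N per 10 mm, so it goes home by itself when let go.
- long_mark (a point): White line on top of the marker, a dark steel block (12 mm along the slide, 18 wide, 22 high) clamped on the long tester's base plate, 35 mm above the bench, 36 mm to the side (+y) of the handle's path and 45 to 85 mm out from its home. Axes as the handle's: x along the slide to the barrel. The handle is abreast when its axis and this point have the same x in these axes.
- short_pull (a joint): How far the handle of the other, short tester is drawn out, in m (0 home); to be left alone. It has a 250 x 70 mm base plate, a square grey housing, a flat black handle and a marker of its own, and stands to the left or right of the long one.

How it is judged:
By the outcome, as a careful person would: the job done as asked, in the order asked, and still so for the second after the job is handed in, with the robot touching nothing.
It also fails if it takes over 32 s, if anything falls off the work surface, if the arm or the gripper's body presses on something with over 40 N, if the wrist force passes 120 N, or if a joint passes its speed limit or range.

## Working session

There is one attempt and no reset: what is moved stays moved. The work goes in short steps, Python scripts to look and compute and a tool call to move; the robot and the scene stay as the last step left them, time stands still between calls to the robot, and variables do not carry over. Pictures are saved under pics/ and viewed, and the job is handed in when it is done.

Besides the shell and the picture viewer there is one more tool, called after "Call:" as name(argument=value, ...) on one line, values as JSON. play_rows: Moves the arm, as the interface text tells. Its arguments: {"type":"object","properties":{"increments":{"type":"string"},"jaw":{"type":"number"},"squeeze":{"type":"number"}},"required":["increments"]}

```bash
mkdir -p pics; ls; python3 - <<'E'
from workcell import *
import cv2
print(get_state(), tcp_to_grasp)
for n in ("top","side"):
    c=capture(n); cv2.imwrite(f"pics/{n}0.png",c["frame"][:,:,::-1]); print(n,c["fx"],c["cx"],c["cy"],c["rvec"],c["tvec"])
E
```

```text
pics
{'time_s': 0.0, 'joint_pos': array([-1.04439226e+00,  3.85534227e-01,  6.60793570e-03, -4.97996429e-04,
       -1.19401750e+00, -2.58617291e-01]), 'qd': array([-0.00097172,  0.00066585, -0.00019803,  0.00067308,  0.00017374,
       -0.00012057]), 'tau': array([ 7.12510282e-04, -3.92287982e+01,  1.88400793e+01,  4.18635160e+00,
       -4.59115603e-03, -1.41400159e-05]), 'ee_pos': array([ 0.16523977, -0.60213988,  0.23022823]), 'orientation': array([-1.90414386e+00, -2.49649525e+00, -1.96201313e-03]), 'contact_force': array([-0.5777254 , -0.56953061,  0.29375381]), 'moment': array([-0.00134623, -0.02713521, -0.04252958]), 'finger_gap': 0.08531303728627138} -0.0187
top 468.6914950303011 247.35555731087013 190.81599117606618 [ 2.10402953 -2.1483833   0.16724096] [0.00615432 0.6065909  0.7392644 ]
side 439.7803722570602 259.4656729432282 190.74155017974977 [ 2.37550702 -0.27276874  0.08483941] [-0.60466014  0.14849936  0.78639006]
```

View pics/top0.png

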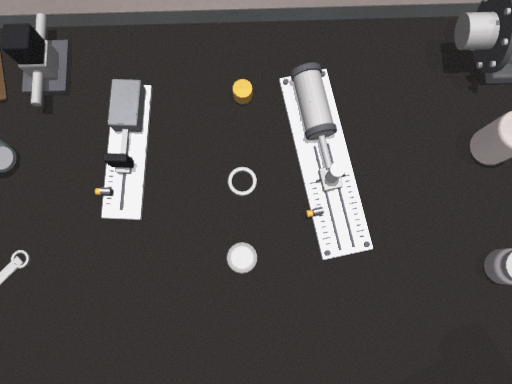

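View pics/side0.png

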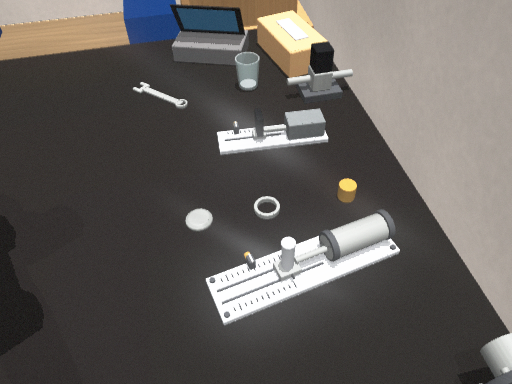

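```bash
python3 - <<'E'
import cv2
a=cv2.imread("pics/top0.png")[50:265,270:385]; cv2.imwrite("pics/topz.png",cv2.resize(a,None,fx=2.75,fy=2.75,interpolation=cv2.INTER_CUBIC))
a=cv2.imread("pics/top0.png")[150:230,290:370]; cv2.imwrite("pics/topzz.png",cv2.resize(a,None,fx=7,fy=7,interpolation=cv2.INTER_CUBIC))
a=cv2.imread("pics/side0.png")[200:325,200:410]; cv2.imwrite("pics/sidez.png",cv2.resize(a,None,fx=3.8,fy=3.8,interpolation=cv2.INTER_CUBIC))
E
```

```text
(no output)
```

View pics/topz.png

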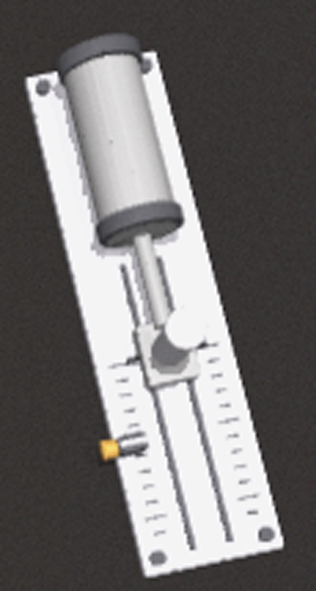

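View pics/topzz.png

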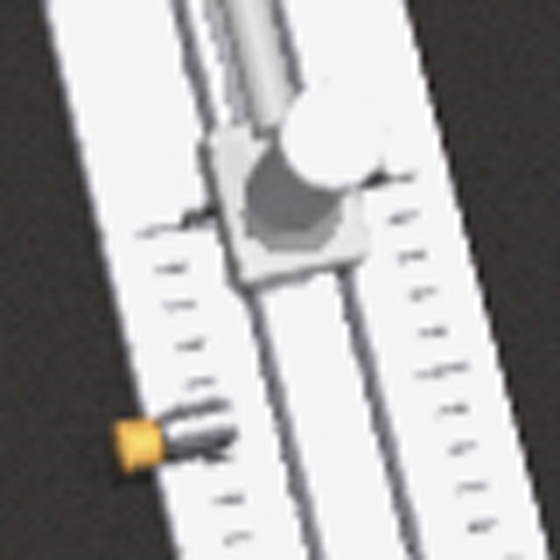

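View pics/sidez.png

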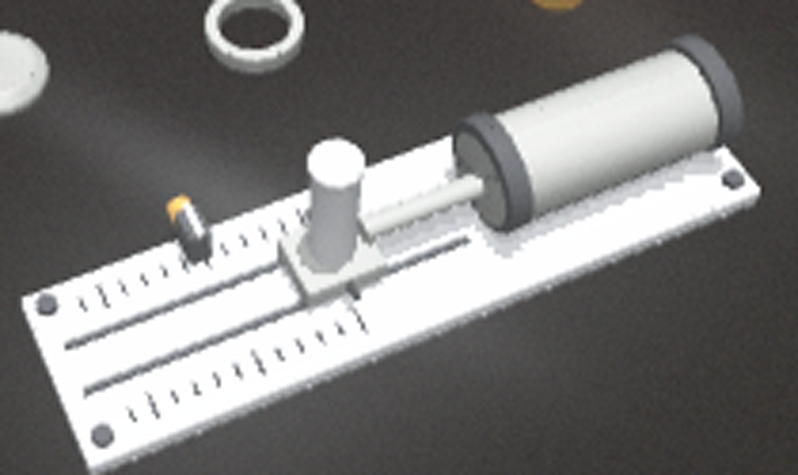

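```bash
cat > h.py <<'E'
import numpy as np,cv2
def cam(c):
    R=cv2.Rodrigues(np.array(c["rvec"],float))[0]; K=np.array([[c["fx"],0,c["cx"]],[0,c["fy"],c["cy"]],[0,0,1]])
    return K,R,np.array(c["tvec"],float)
def ray(c,uv,z):
    K,R,t=cam(c); C=-R.T@t; d=R.T@np.linalg.inv(K)@np.array([uv[0],uv[1],1.]); return C+d*(z-C[2])/d[2]
def proj(c,P):
    return cv2.projectPoints(np.float64(P).reshape(-1,3),np.float64(c["rvec"]),np.float64(c["tvec"]),cam(c)[0],None)[0].reshape(-1,2)
E
python3 - <<'E'
from workcell import *
from h import *
np.set_printoptions(precision=4,suppress=True)
c=capture("top");s=capture("side")
f=c["frame"].astype(int).min(2)
m=((f>150)).astype(np.uint8); m[:, :275]=0;m[:,380:]=0;m[:60]=0;m[265:]=0
m=cv2.morphologyEx(m,cv2.MORPH_CLOSE,np.ones((9,9)))
cs=max(cv2.findContours(m,0,2)[0],key=cv2.contourArea)
print("rect",cv2.boxPoints(cv2.minAreaRect(cs)), [ray(c,p,.012)[:2] for p in cv2.boxPoints(cv2.minAreaRect(cs))])
def z(u,v): return (270+u/2.75-.3,50+v/2.75-.3)
for n,p in dict(b1=(43,87),b2=(146,64),b3=(158,557),b4=(266,535)).items(): print(n,ray(c,z(*p),.012))
print("posttop",ray(c,z(187,327),.095), "mark",ray(c,(317.0,210.3),.035))
sz=lambda u,v:(200+u/3.8-.4,200+v/3.8-.4)
for n,p in dict(b3=(47,304),b4=(102,435),b2=(733,179)).items(): print("s",n,ray(s,sz(*p),.012))
print("posttop",ray(s,sz(336,162),.095))
E
```

```text
rect [[278.4165  77.1286]
 [328.6333  65.0281]
 [372.8643 248.5869]
 [322.6476 260.6874]] [array([ 0.8254, -0.0676]), array([ 0.8468, -0.1614]), array([ 0.5072, -0.2212]), array([ 0.4883, -0.1335])]
b1 [ 0.8169 -0.0801  0.012 ]
b2 [ 0.8314 -0.1498  0.012 ]
b3 [ 0.5025 -0.142   0.012 ]
b4 [ 0.5149 -0.2105  0.012 ]
posttop [ 0.632  -0.1525  0.095 ] mark [ 0.5731 -0.1246  0.035 ]
s b3 [ 0.5052 -0.1394  0.012 ]
s b4 [ 0.5184 -0.2084  0.012 ]
s b2 [ 0.8336 -0.1468  0.012 ]
posttop [ 0.6341 -0.1518  0.095 ]
```

Call:
play_rows(increments="0.02 0.0337 -0.003 0 0 0;0.02 0.0337 -0.003 0 0 0;0.02 0.0337 -0.003 0 0 0;0.02 0.0337 -0.003 0 0 0;0.02 0.0337 -0.003 0 0 0;0.02 0.0337 -0.003 0 0 0;0.02 0.0337 -0.003 0 0 0;0.02 0.0337 -0.003 0 0 0;0.02 0.0337 -0.003 0 0 0;0.02 0.0337 -0.003 0 0 0;0.02 0.0337 0 0 0 0;0.02 0.0337 0 0 0 0;0.02 0.0337 0 0 0 0;0.02 0.0337 0 0 0 0;0.02 0.0337 0 0 0 0;0.02 0.0337 0 0 0 0")

```text
time_s: 1.53
ee_pos: [0.6016, -0.1497, 0.2613]
orientation: [-1.904, -2.498, 0.0]
contact_force: [-0.4, -0.4, 0.1]
finger_gap: 0.0851
```

Call:
play_rows(increments="0 0 0 0 0 -7.13;0 0 0 0 0 -7.13;0 0 0 0 0 -7.13;0 0 0 0 0 -7.13;0 0 0 0 0 -7.13;0 0 0 0 0 -7.13;0 0 0 0 0 -7.13;0 0 0 0 0 -7.13;0 0 0 0 0 -7.13;0 0 0 0 0 -7.13;0 0 0 0 0 -7.13;0 0 0 0 0 -7.13;0 0 0 0 0 0;0 0 0 0 0 0")

```text
time_s: 2.7
ee_pos: [0.6006, -0.1514, 0.2611]
orientation: [0.293, -3.127, -0.0]
contact_force: [-0.2, 0.3, -0.3]
finger_gap: 0.0851
```

```bash
python3 - <<'E'
from workcell import *
from h import *
np.set_printoptions(precision=4,suppress=True)
st=get_state();print(st["time_s"],st["ee_pos"],cv2.Rodrigues(st["orientation"])[0],st["contact_force"])
c=capture("wrist");cv2.imwrite("pics/w1.png",c["frame"][:,:,::-1])
import pickle;pickle.dump(c,open("w1.pkl","wb"))
K,R,t=cam(c);print(-R.T@t,R[2],c["fx"])
E
```

```text
2.7 [ 0.6006 -0.1514  0.2611] [[-0.9826 -0.186  -0.0004]
 [-0.186   0.9826  0.0001]
 [ 0.0004  0.0002 -1.    ]] [-0.1974  0.2868 -0.2832]
[ 0.6162 -0.2261  0.4027] [-0.0559  0.2924 -0.9547] 270.12406470896104
```

View pics/w1.png

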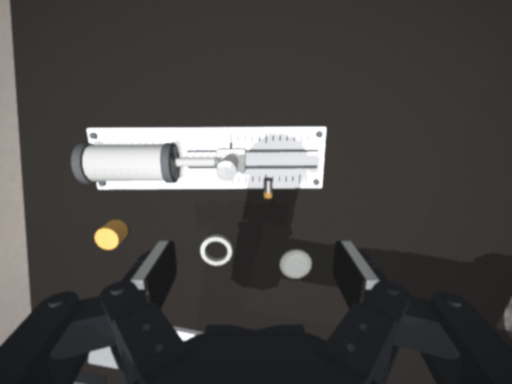

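```bash
python3 - <<'E'
from h import *
import pickle
np.set_printoptions(precision=4,suppress=True)
c=pickle.load(open("w1.pkl","rb"))
a=cv2.imread("pics/w1.png")[120:205,205:335]; cv2.imwrite("pics/w1z.png",cv2.resize(a,None,fx=6,fy=6,interpolation=cv2.INTER_CUBIC))
for n,p in dict(b1=(102,183.5),b2=(94,136),b3=(316,182.5),b4=(319.5,134)).items(): print(n,ray(c,p,.012))
print(proj(c,[[.632,-.1525,.095],[.5731,-.1246,.035]]))
E
```

```text
b1 [ 0.8205 -0.078   0.012 ]
b2 [ 0.8332 -0.1469  0.012 ]
b3 [ 0.5058 -0.1393  0.012 ]
b4 [ 0.5189 -0.2093  0.012 ]
[[229.2411 170.8856]
 [270.884  188.0455]]
```

View pics/w1z.png

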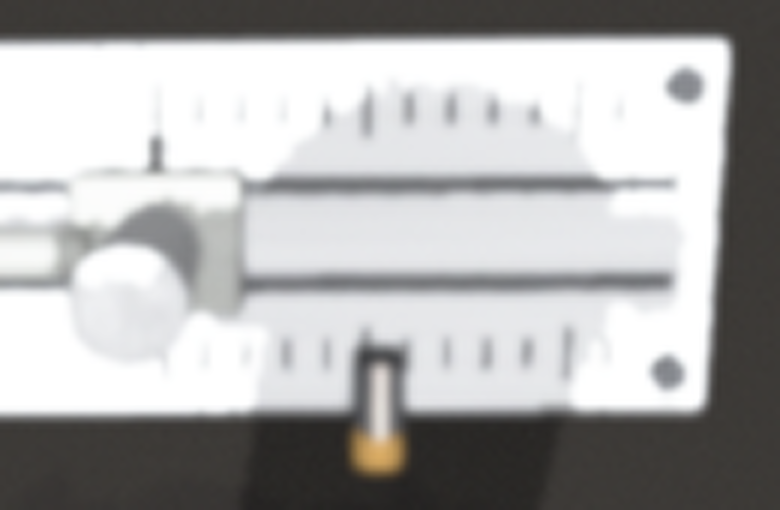

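```bash
cat > m.py <<'E'
from h import *
import pickle
np.set_printoptions(precision=4,suppress=True)
c=pickle.load(open("w1.pkl","rb"))
z=lambda u,v:(205+(u+.5)/6-.5,120+(v+.5)/6-.5)
B={n:ray(c,z(*p),.012) for n,p in dict(b3=(667,373),b4=(685,86)).items()}
B["b1"]=ray(c,(102,183.5),.012);B["b2"]=ray(c,(94,136),.012)
d=(B["b1"]+B["b2"]-B["b3"]-B["b4"])[:2]; print("yaw",np.degrees(np.arctan2(d[1],d[0])))
ex=d/np.linalg.norm(d);ey=np.array([-ex[1],ex[0]])
post=ray(c,z(129,302),.095)[:2]; mk=ray(c,z(379.5,398),.035)[:2]
t0=ray(c,z(156,105),.012)[:2];t50=ray(c,z(367,112),.012)[:2];t100=ray(c,z(577,105),.012)[:2];tb100=ray(c,z(568,352),.012)[:2]
idx=ray(c,z(155,155),.028)[:2]
for n,p in dict(post=post,mk=mk,t0=t0,t50=t50,t100=t100,tb100=tb100,idx=idx,**{k:v[:2] for k,v in B.items()}).items(): print(n,p,"rel post",(p-post)@ex,(p-post)@ey)
E
python3 m.py
```

```text
yaw 11.247162191304126
post [ 0.6358 -0.153 ] rel post 0.0 0.0
mk [ 0.578  -0.1269] rel post -0.05161055792131272 0.03685856544352972
t0 [ 0.6422 -0.1816] rel post 0.0007154516174332782 -0.02931460297263392
t50 [ 0.5927 -0.1893] rel post -0.049350856942310874 -0.027239270138718574
t100 [ 0.5441 -0.2002] rel post -0.09917238484778165 -0.028439957378281845
tb100 [ 0.532 -0.141] rel post -0.09949091123880337 0.03194952530497408
idx [ 0.6396 -0.1722] rel post -5.907768905416861e-05 -0.019599660672608574
b3 [ 0.5065 -0.1404] rel post -0.12439817049426417 0.0375646633551026
b4 [ 0.52   -0.2093] rel post -0.1245250484767071 -0.03264057856173689
b1 [ 0.8205 -0.078 ] rel post 0.19581456725107352 0.0374542654231358
b2 [ 0.8332 -0.1469] rel post 0.19481795662683446 -0.03253018062977008
```

Call:
play_rows(increments="-0.0167 -0.0032 0.005 0 0 -0.4;-0.0167 -0.0031 0.015 0 0 0;0 0 0.024 0 0 0;0 0 0.024 0 0 0;0 0 0.024 0 0 0;0 0 0.024 0 0 0;0 0 0.024 0 0 0;0 0 0.024 0 0 0;0 0 0.02 0 0 0;0 0 0.014 0 0 0;0 0 0.009 0 0 0;0 0 0.005 0 0 0;0 0 0 0 0 0;0 0 0 0 0 0")

```text
time_s: 3.92
ee_pos: [0.6353, -0.1513, 0.05]
orientation: [-0.309, 3.125, -0.001]
contact_force: [1.1, -0.3, 1.1]
finger_gap: 0.0855
```

```bash
python3 - <<'E'
from workcell import *
import cv2
for n in ("side","wrist"):
    c=capture(n)["frame"][:,:,::-1]; cv2.imwrite(f"pics/{n}2.png",c)
E
```

```text
(no output)
```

View pics/wrist2.png

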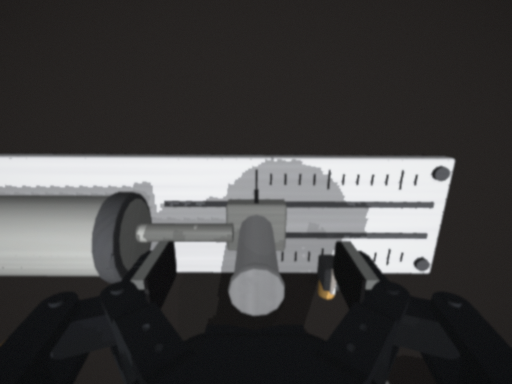

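View pics/side2.png

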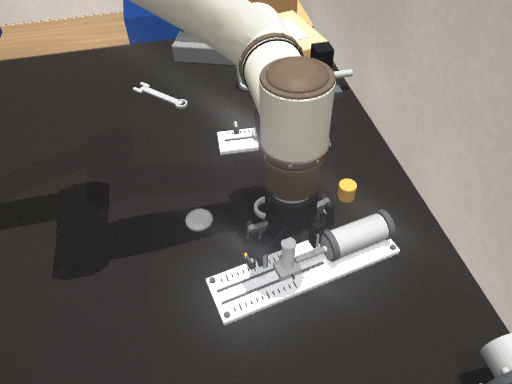

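```bash
python3 - <<'E'
from workcell import *
from h import *
s=get_state();print(s["time_s"])
R=cv2.Rodrigues(s["orientation"])[0];p=s["ee_pos"]
P=[p+R@np.array(o) for o in ([0,0,-.013],[.0425,0,-.013],[-.0425,0,-.013],[0,0,-.046],[.0425,0.011,-.013],[-.0425,.011,-.013])]
for n in("side","wrist"):
    c=capture(n); print(n,proj(c,P).round(1).tolist())
    f=c["frame"][:,:,::-1]
    if n=="side": cv2.imwrite("pics/s3z.png",cv2.resize(f[180:310,200:360],None,fx=4.6,fy=4.6,interpolation=cv2.INTER_CUBIC))
E
```

```text
4.0167
side [[288.2, 253.1], [264.8, 262.2], [310.8, 244.4], [288.7, 241.2], [262.0, 257.1], [307.7, 239.6]]
wrist [[256.9, 256.8], [335.8, 256.8], [178.0, 256.7], [257.6, 297.8], [334.0, 274.5], [179.7, 274.4]]
```

View pics/s3z.png

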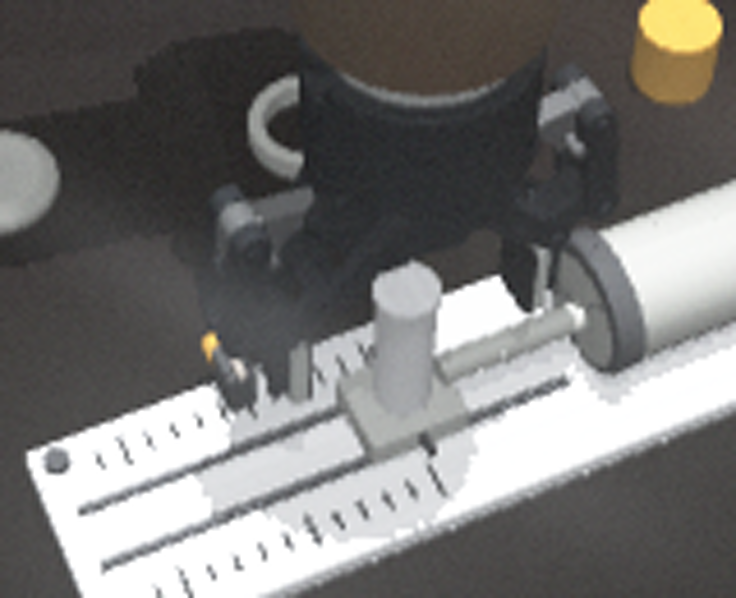

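Call:
play_rows(increments="0 -0.001 0 0 0 0;0 0 0 0 0 0;0 0 0 0 0 0;0 0 0 0 0 0;0 0 0 0 0 0;0 0 0 0 0 0;0 0 0 0 0 0;0 0 0 0 0 0;0 0 0 0 0 0;0 0 0 0 0 0", jaw=0, squeeze=40)

```text
time_s: 4.95
ee_pos: [0.635, -0.1521, 0.0495]
orientation: [-0.309, 3.126, -0.0]
contact_force: [-0.7, -0.1, 1.6]
finger_gap: 0.0213
```

```bash
python3 - <<'E'
from workcell import *
import cv2
s=get_state();print(s)
for n in ("wrist",):
    c=capture(n)["frame"][:,:,::-1]; cv2.imwrite(f"pics/{n}4.png",c)
E
```

```text
{'time_s': 4.95, 'joint_pos': array([ 1.20937421e-02,  5.97733697e-01, -1.29442251e-01,  3.97458769e-05,
       -8.43421894e-01,  1.85222645e-01]), 'qd': array([-0.00054601,  0.00100486, -0.00048832,  0.00081737,  0.00025213,
       -0.00111972]), 'tau': array([-6.63182326e-02, -4.47699630e+01,  1.49297851e+01,  3.29651825e+00,
        1.02864259e-01,  1.16545485e-03]), 'ee_pos': array([ 0.63496642, -0.15214103,  0.04946167]), 'orientation': array([-3.09463376e-01,  3.12611749e+00, -7.34126606e-05]), 'contact_force': array([-0.70189553, -0.06650851,  1.60418314]), 'moment': array([0.05039077, 0.08868425, 0.00766412]), 'finger_gap': 0.02133768530600149}
```

View pics/wrist4.png

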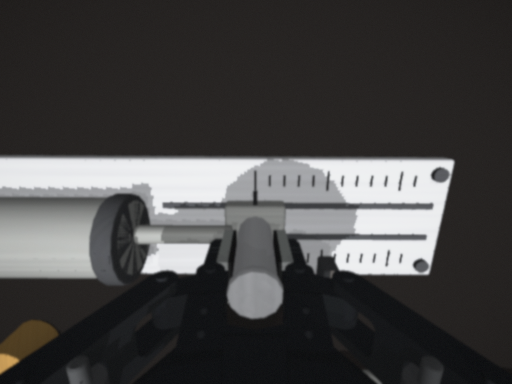

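Call:
play_rows(increments="0.003 0 0 0 0 0;0.005 0 0 0 0 0;0.006 0 0 0 0 0;0.006 0 0 0 0 0;0.006 0 0 0 0 0;0.006 0 0 0 0 0;0.006 0 0 0 0 0;0.005 0 0 0 0 0;0.003 0 0 0 0 0;0.002 0 0 0 0 0;0 0 0 0 0 0")

```text
time_s: 5.92
ee_pos: [0.5882, -0.1613, 0.0494]
orientation: [-0.309, 3.124, 0.0]
contact_force: [5.4, 2.7, -2.5]
finger_gap: 0.0212
```

```bash
python3 - <<'E'
from workcell import *
from h import *
import pickle
s=get_state();d=s["ee_pos"]-np.array([.63497,-.15214,.04946]);print(d,np.linalg.norm(d[:2]),s["contact_force"],s["finger_gap"])
for n in ("wrist","top","side"):
    c=capture(n);pickle.dump(c,open(n+"5.pkl","wb")); cv2.imwrite(f"pics/{n}5.png",c["frame"][:,:,::-1])
a=cv2.imread("pics/wrist5.png")[140:320,130:350];cv2.imwrite("pics/wrist5z.png",cv2.resize(a,None,fx=3.3,fy=3.3,interpolation=cv2.INTER_CUBIC))
a=cv2.imread("pics/side5.png")[200:325,200:360];cv2.imwrite("pics/side5z.png",cv2.resize(a,None,fx=4.6,fy=4.6,interpolation=cv2.INTER_CUBIC))
E
```

```text
[-4.67912609e-02 -9.17725658e-03 -1.93467386e-05] 0.04768274466500838 [ 5.37366244  2.69237175 -2.45374177] 0.02121091204853052
```

View pics/wrist5z.png

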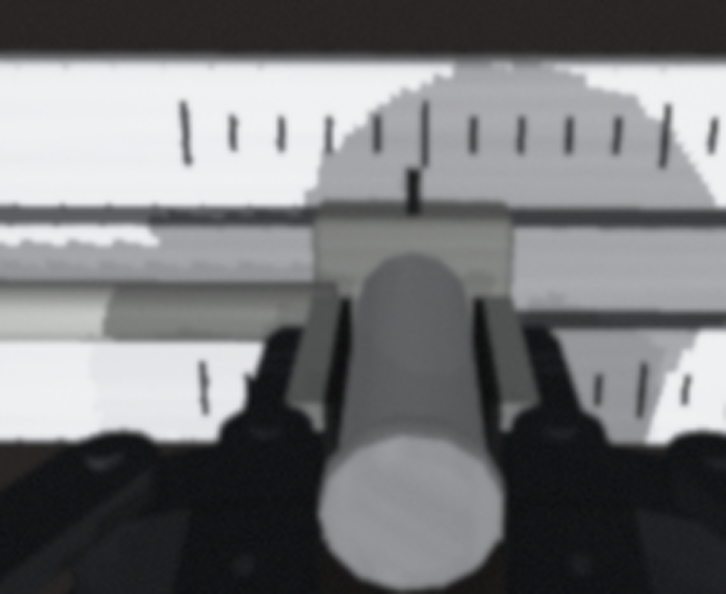

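View pics/side5z.png

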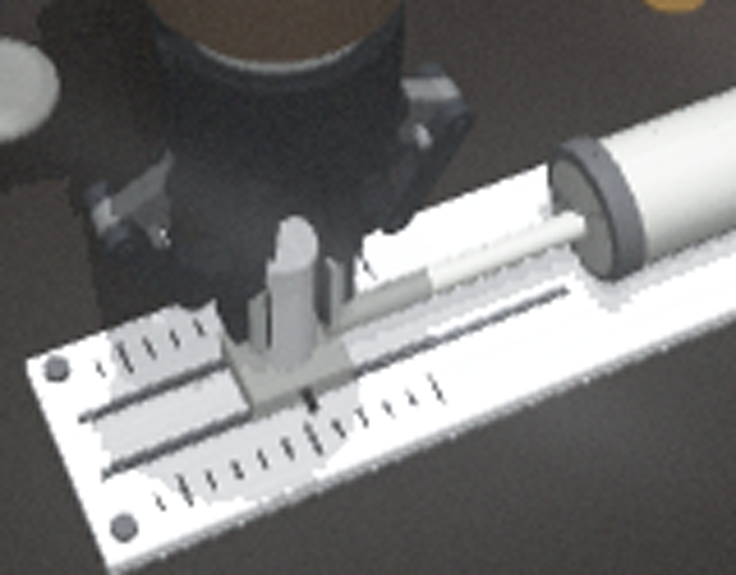

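```bash
python3 - <<'E'
from h import *
import pickle
c=pickle.load(open("top5.pkl","rb"))
z=lambda u,v:(290+(u+.5)/7-.5,150+(v+.5)/7-.5)
ex=np.array([np.cos(np.radians(11.05)),np.sin(np.radians(11.05))]);ey=np.array([-ex[1],ex[0]])
t0=ray(c,z(160,231),.012)[:2]
for n,p,h in (("r0",(400,178),.012),("r50",(442,371),.012),("l10",(170,268),.012),("l40",(201,383),.012),("mkA",(195,424),.035),("mkB",(195,418),.035)):
    d=ray(c,z(*p),h)[:2]-t0; print(n,d@ex,d@ey)
a=cv2.imread("pics/top0.png")[198:226,300:335]; cv2.imwrite("pics/tz.png",cv2.resize(a,None,fx=20,fy=20,interpolation=cv2.INTER_CUBIC))
a=cv2.imread("pics/wrist2.png")[160:310,230:440]; cv2.imwrite("pics/w2z.png",cv2.resize(a,None,fx=3.7,fy=3.7,interpolation=cv2.INTER_CUBIC))
E
```

```text
r0 0.0003267975178707048 -0.06265222883296427
r50 -0.04996510545613237 -0.060761939840261764
l10 -0.009810176584561443 -0.0002396770356177253
l40 -0.04005007725544667 -0.0009587000997855455
mkA -0.05208751540815293 0.006628309886590591
mkB -0.050653035553924704 0.006280772493847527
```

View pics/tz.png

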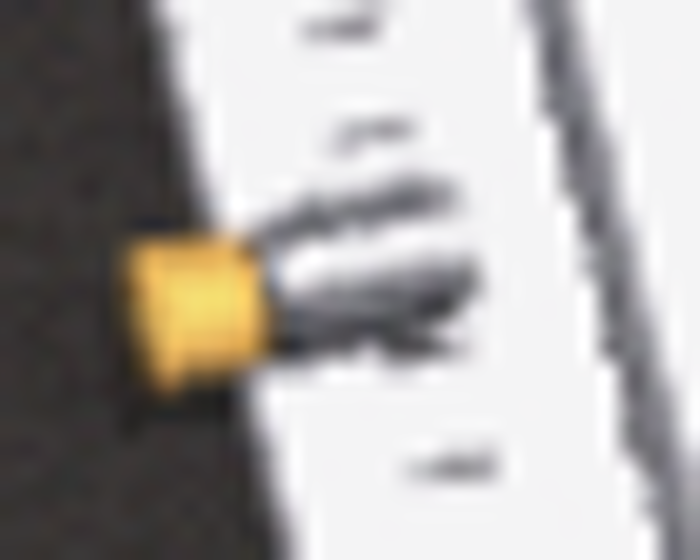

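View pics/w2z.png

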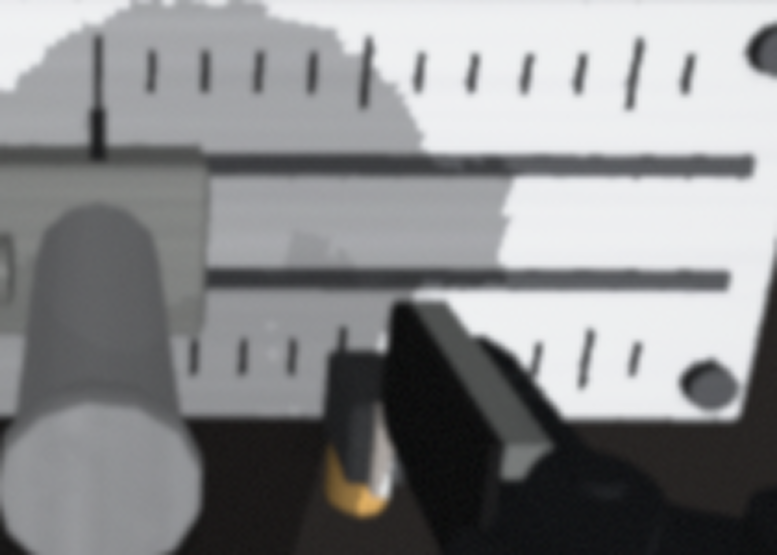

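```bash
python3 - <<'E'
from h import *
import pickle
c=pickle.load(open("side5.pkl","rb"))
P=[]
ex=np.array([np.cos(np.radians(11.1)),np.sin(np.radians(11.1))]);ey=np.array([-ex[1],ex[0]])
f=cv2.imread("pics/side0.png")
x0,y0=225,235
cv2.imwrite("pics/s0m.png",cv2.resize(f[y0:y0+50,x0:x0+70],None,fx=11,fy=11,interpolation=cv2.INTER_CUBIC))
# wrist2 via rigid camera, pose from wrist4/5 
w=pickle.load(open("wrist5.pkl","rb"));K,R,t=cam(w)
# same orientation; shift camera by TCP difference
for name,ee in (("w2",(.6353,-.1513,.05)),):
    C=-R.T@t+np.array(ee)-np.array([.5882,-.1613,.0494]); w2=dict(w); w2["tvec"]=-R@C
    z=lambda u,v:(230+(u+.5)/3.7-.5,160+(v+.5)/3.7-.5)
    t0=ray(w2,z(98,75),.012)[:2]
    for n,p,h in (("t50",(366,75),.012),("t100",(634,75),.012),("line",(383,420),.035),("idx",(97,140),.028),("blockleft",(347,420),.035),("lb",(587,358),.012)):
        d=ray(w2,z(*p),h)[:2]-t0; print(n,d@ex,d@ey)
E
```

```text
t50 -0.04969423321180925 -0.0002384877557158962
t100 -0.09931454200678828 -0.00047662074052327034
line -0.05180834665752214 0.05815874894440293
idx 0.00017948408689346938 0.007409428958449654
blockleft -0.0453037009648527 0.05819716651593802
lb -0.09958028678027983 0.05879749055777605
```

View pics/s0m.png

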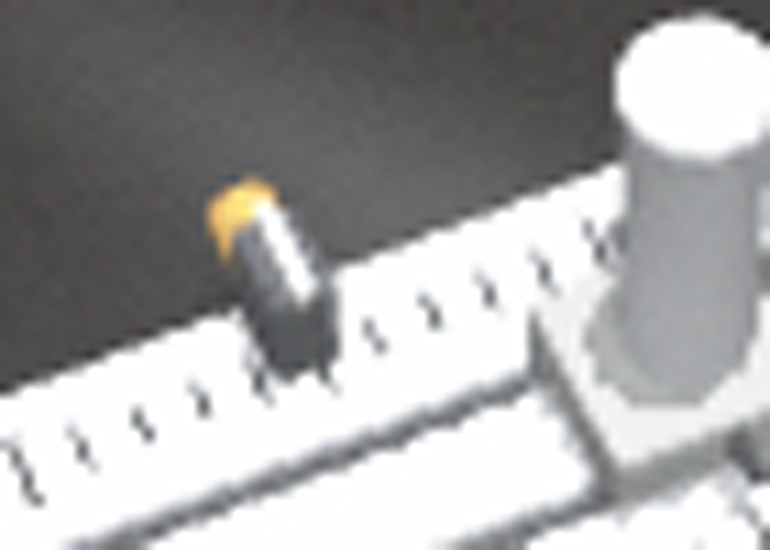

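Call:
play_rows(increments="0.0022 0 0 0 0 0;0.002 0 0 0 0 0;0 0 0 0 0 0;0 0 0 0 0 0;0 0 0 0 0 0")

```text
time_s: 6.48
ee_pos: [0.5846, -0.162, 0.0495]
orientation: [-0.309, 3.123, 0.0]
contact_force: [4.9, 2.4, -2.6]
finger_gap: 0.0211
```

```bash
python3 - <<'E'
from workcell import *
from h import *
s=get_state();d=s["ee_pos"]-np.array([.63497,-.15214,.04946]);print(s["time_s"],d,np.linalg.norm(d[:2]),s["contact_force"],s["finger_gap"])
w=capture("wrist");cv2.imwrite("pics/w6z.png",cv2.resize(w["frame"][140:230,130:350,::-1],None,fx=3.6,fy=3.6,interpolation=cv2.INTER_CUBIC))
E
```

```text
6.4833 [-5.04011515e-02 -9.88081234e-03 -5.53222383e-07] 0.05136055417108571 [ 4.915402    2.40629064 -2.59759095] 0.021112528061679483
```

View pics/w6z.png

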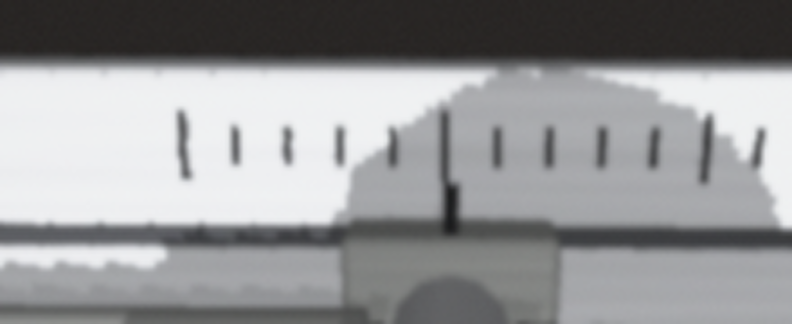

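Call:
play_rows(increments="0.0006 0 0 0 0 0;0 0 0 0 0 0;0 0 0 0 0 0;0 0 0 0 0 0;0 0 0 0 0 0;0 0 0 0 0 0;0 0 0 0 0 0;0 0 0 0 0 0;0 0 0 0 0 0;0 0 0 0 0 0;0 0 0 0 0 0;0 0 0 0 0 0;0 0 0 0 0 0;0 0 0 0 0 0;0 0 0 0 0 0;0 0 0 0 0 0;0 0 0 0 0 0;0 0 0 0 0 0;0 0 0 0 0 0;0 0 0 0 0 0")

```text
time_s: 8.2
ee_pos: [0.5841, -0.1621, 0.0495]
orientation: [-0.31, 3.123, -0.0]
contact_force: [6.7, 3.1, -2.9]
finger_gap: 0.021
```

Call:
play_rows(increments="0 0 0 0 0 0;0 0 0 0 0 0;0 0 0 0 0 0;0 0 0 0 0 0;0 0 0 0 0 0")

```text
time_s: 8.62
ee_pos: [0.5841, -0.1621, 0.0495]
orientation: [-0.309, 3.123, -0.0]
contact_force: [5.6, 3.4, -3.2]
finger_gap: 0.0212
```

Call:
play_rows(increments="-0.003 0 0 0 0 0;-0.005 0 0 0 0 0;-0.006 0 0 0 0 0;-0.006 0 0 0 0 0;-0.006 0 0 0 0 0;-0.006 0 0 0 0 0;-0.006 0 0 0 0 0;-0.006 0 0 0 0 0;-0.004 0 0 0 0 0;-0.003 0 0 0 0 0;-0.0018 0 0 0 0 0;0 0 0 0 0 0;0 0 0 0 0 0")

```text
time_s: 9.7
ee_pos: [0.6349, -0.1522, 0.0495]
orientation: [-0.309, 3.126, -0.0]
contact_force: [2.4, 1.1, 2.7]
finger_gap: 0.0209
```

Call:
play_rows(increments="0 0 0 0 0 0;0 0 0 0 0 0;0 0 0 0 0 0;0 0 0 0 0 0;0 0 0 0 0 0;0 0 0 0 0 0;0 0 0 0 0 0;0 0 0 0 0 0;0 0 0 0 0 0;0 0 0 0 0 0", jaw=100)

```text
time_s: 10.53
ee_pos: [0.6349, -0.1521, 0.0493]
orientation: [0.309, -3.126, -0.0]
contact_force: [0.5, -0.5, -0.2]
finger_gap: 0.0853
```

Call:
play_rows(increments="0 0 -0.005 0 0 0;0 0 -0.012 0 0 0;0 0 -0.02 0 0 0;0 0 -0.02 0 0 0;0 0 -0.02 0 0 0;0 0 -0.02 0 0 0;0 0 -0.02 0 0 0;0 0 -0.02 0 0 0;0 0 -0.01 0 0 0;0 0 0 0 0 0;0 0 0 0 0 0")

```text
time_s: 11.45
ee_pos: [0.6348, -0.152, 0.1968]
orientation: [-0.309, 3.125, 0.001]
contact_force: [-0.3, -0.2, -1.1]
finger_gap: 0.0854
```

```bash
python3 - <<'E'
from workcell import *
from h import *
s=get_state();print(s["time_s"],s["ee_pos"],s["contact_force"],s["finger_gap"])
w=capture("wrist");cv2.imwrite("pics/w7z.png",cv2.resize(w["frame"][100:240,60:340,::-1],None,fx=2.8,fy=2.8,interpolation=cv2.INTER_CUBIC))
E
```

```text
11.45 [ 0.63480852 -0.15199335  0.19681031] [-0.32824326 -0.21546535 -1.11018479] 0.08543645616354124
```

View pics/w7z.png

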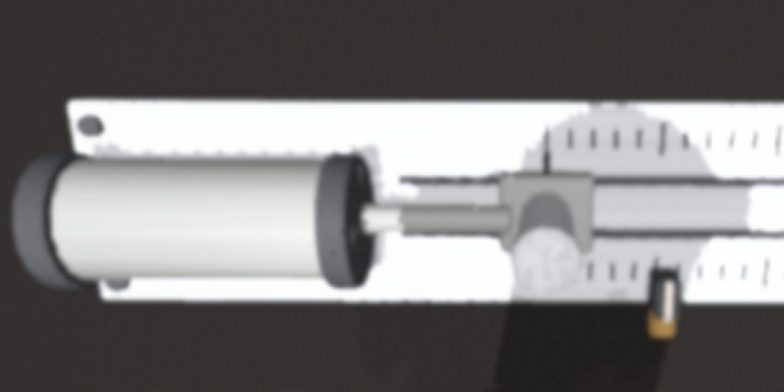

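The handle is home, with its index on the zero tick, and the gripper is clear of everything.

```bash
python3 -c "
from workcell import *
print(hand_in())"
```

```text
the job is handed in; nothing more can be done
None
```

I drew the long tester's handle out to the marker, held it there, let it go back home, released it and handed the job in. The clock stood at about 11.5 s when I did.

- **Draw and hold:** The marker's white line measured 52 mm out from home; separate readings ranged from 51.3 to 52.4 mm. I drew the handle out to 51.3 mm, then nudged it to about 51.8 mm and held it there for about 2.1 s. I worked the final distance out from the tool's travel. The carriage index against the scale ticks confirmed the 51.3 mm; I took no picture after the nudge.
- **Return and release:** I brought the handle back, opened the jaws and lifted the arm clear. The last wrist picture shows the carriage index on the zero tick. The contact force read about 1 N, which is noise.
- **Disagreement:** The top camera put the line about 1 mm nearer home than the wrist camera, and their sideways readings of the post differed by 2–3 mm. Both are about the stated calibration error.
- **Short tester:** I never moved the arm near it, but I took no final picture of it.

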